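# Pack the seasoning box, hook on its cover and pin it

## Robot

A 6-joint arm with a two-finger parallel gripper is mounted at the origin on the work surface. World frame = base frame: x ahead of the robot, y to its left, z up, the work surface at z = 0. Lengths are in mm, angles in rad, forces in N, time in s.
With the tool pointing down it reaches from about 300 to 775 mm from the base axis. Payload 14.6 kg.
Tool frame: the origin (TCP) lies midway between the tips of the shut fingers; the grasp point (between the pads) lies 19 mm behind it; y points along the fingers, z is the direction in which the jaws open and shut, and the axes are right-handed (so a half turn about y gives the same grasp; the last joint's range is limited). The gripper opens to 94 mm and grips with 3 to 60 N. Pads are 16 mm wide; open, the fingers measure 119 mm over their backs; the gripper's body (75 mm by 177 mm) begins 78 mm behind the grasp point.
Start: joints at [-1.37, 0.3, 1.521, -0, 1.321, -0.067], TCP at [145.529, -530.387, 205.446] pointing down, gripper open.
Joint ranges: [-3.03, 3.03], [-0.79, 2.21], [0.23, 2.52], [-1.04, 4.18], [0, 3.07], [-2.55, 2.55]. Speed limits (rad/s): [2.22, 2.22, 2.57, 3.14, 3.14, 3.14].

## Interface

Orientations are given as [roll, pitch, yaw] about the fixed x, y, z axes, in that order (R = Rz(yaw) Ry(pitch) Rx(roll)).
In Python, from cell import manip gives the robot as it stands.
- The arm moves only by the tool play_rows, never from a script. Its argument "series" is a list of rows, each a list of 3 entries, a list of its own where there are three numbers: the shift along the tool's x, y, z in m, then the turn about the tool's y in rad, then the closure, from 0 (fully open) to 1 (shut). In form: [[[dx, dy, dz], twist, grip], ...]. A call has 1 to 20 rows; each row is the pose to reach, as a shift and turn from the pose measured when the call began, along the tool's axes at that moment; what a row does not reach only later rows make up. A row lasts 1/10 s, in which the tool goes at most 50 mm and 8.59 degrees, less where a joint would pass 70% of its speed; a pose out of reach is approached as far as the arm can. A call with a gripper value outside its range is refused whole. The fingers move at their own pace and stop on an object; "squeeze" is the grip in N (left out, the last holds). Time passes only in rows, so rows that repeat a pose let the fingers close. It gives the time, the measured TCP pose, the force and the opening at its end, in the units of the state.
- manip.read_state(): the state, without advancing time (a new reading comes with each control period).
- manip.camera(name): name is "scene" or "top" or "wrist"; returns the picture (384x512x3 uint8, red, green, blue); there is no depth.
- manip.camera_params(name): a dict with "K" (3x3 intrinsics, pixels), "rvec" (rotation vector, rad) and "tvec" (3), from world to camera coordinates, as OpenCV has them. Camera axes: x right, y down, z forward; pixel columns grow to the right and rows downward; lengths in mm; the calibration is good to about 2 mm. A picture is of the moment at which its call begins: read the wrist's pose just before it. camera_params takes no time and is no camera call; for the wrist camera it gives the pose at the moment of the call.
- manip.sign_off(): hands the job in, once; it reports no verdict.
The state is a dict: "clock": time; "joints": joint angles; "qd": joint speeds; "effort": joint torques, N m; "eef_pos": TCP position; "eef_rot": TCP orientation; "wrist_force": force on the tool from outside, world axes, zero at the start; "moment": the same for the moment, N m; "finger_gap": finger opening in mm.
Only numpy, scipy, OpenCV 4.12 (cv2) and the standard library are available. Lean on these libraries where they do the work, as an engineer would, in place of code of your own. Each camera call takes 0.05 s, during which the arm holds its last target. There are 200 camera calls.

## Task

Put the shared kitchen's seasoning box back in order: stand every seasoning jar on the counter upright inside the steel box, then tuck the plain edge of the loose cover under the box's lip and rotate the cover down until it lies flat and its lug drops between the two ears. Finally push the steel pin through ear, lug and ear until its square grip is right up against the ear, and leave the bowl, the sauce bottle and the carton where they are.

Things in the scene. Friction and masses are not known exactly. Their poses are not given: they have to be found in the camera images.
- box: Open steel box fixed to the counter, yawed up to 12 degrees. Origin: centre of its underside; x from the lip side (near the robot) to the ear side, z up; sizes in this frame, mm. Outside x -74 to 66, y -121 to 121. Wall tops at z 88 (the cover lies on them). The far wall has a rim x 61 to 66 up to z 97, with a 38 mm gap at its middle.
- box_in (a point): Centre of the inner floor (box frame x -2, y 0, z 6 mm). Inside: x -60 to 56, y -115 to 115. Five jars fit in one row along y at 46 mm spacing; the opening past the lip is x -50 to 56, so set the row at about x 3. A gripper's wide body must stay over the lip (z 110) and the ears (z 118): hold jars by the top 20 mm.
- lip (a point): Middle of the lower inner edge of the lip (box frame x -50, y 0, z 104 mm); axes as the box. The lip runs the whole width along the box's -x side, 6 mm thick, top at z 110; under it is a slot from wall top z 88 to z 104, closed behind at x -66.
- clevis (a point): Midpoint between the two ears (hinge knuckles) on their hole axis (box frame x 96, y 0, z 105 mm); axes as the box. Ears at y -27 to -15 and 15 to 27 mm from it, 26 mm square in x and z about the axis, part of the box, each with a round 16 mm hole along y.
- cover: Loose white plastic cover, about 350 g, flat on the counter: plate 122 x 238 x 7 mm (x, y, z). Origin: centre of the plate's underside; x from the plain edge to the lug, z up. In place: origin at box frame x -3, y 0, z 88 mm, axes parallel, with play of 2 mm in x and 4 mm in y.
- cover_edge (a point): Middle of the lower plain edge of the cover (cover frame x -61, y 0, z 0 mm); goes under the lip to box x about -64. Straight down the cover does not fit between lip and rim: the edge enters the slot with the lug side raised about 10 to 15 degrees, then the cover turns down about this edge.
- cover_hole (a point): Centre of the 16 mm hole along y in the cover's steel lug (cover frame x 99, y 0, z 17 mm). Lug: 26 x 22 x 26 mm (x, y, z) about it, on a 22 mm wide tongue that starts at x 38 on the plate, z 9 to 22 mm, and passes over the rim.
- cover_grip (a point): Grip point in the grey rib on the cover, 8 mm below its top (cover frame x 0, y 0, z 29 mm). Rib 14 mm wide (x), 80 mm long (y), z 7 to 37 mm, centred on the plate; fingers close along the cover's x.
- pin: Steel pin, 120 g, lying on the counter: dark square grip 22 x 22 mm, 40 mm long (x -40 to 0 mm), then a round shank 12 mm thick, 80 mm long, the last 14 mm tapering to 5 mm. Origin on the axis at the shoulder between them (11 mm above the counter); x points to the nose. Any of its four sides may face up.
- pin_tip (a point): Nose of the pin (pin frame x 80 mm). The pin may go in from either side of the ears; home, its shoulder touches an ear's outer face, 27 mm from point clevis, and the nose is out beyond the other ear.
- jar1: Amber glass seasoning jar with a black cap, a plain cylinder 38 mm in diameter and 78 mm tall; origin at the centre of its underside, z up along the jar. About 140 g. Three to five of the five jars are there; absent ones read None.
- jar2: Amber glass seasoning jar with a black cap, a plain cylinder 38 mm in diameter and 78 mm tall; origin at the centre of its underside, z up along the jar. About 140 g. Three to five of the five jars are there; absent ones read None.
- jar3: Amber glass seasoning jar with a black cap, a plain cylinder 38 mm in diameter and 78 mm tall; origin at the centre of its underside, z up along the jar. About 140 g. Three to five of the five jars are there; absent ones read None.
- jar4: Amber glass seasoning jar with a black cap, a plain cylinder 38 mm in diameter and 78 mm tall; origin at the centre of its underside, z up along the jar. About 140 g. Three to five of the five jars are there; absent ones read None.
- jar5: Amber glass seasoning jar with a black cap, a plain cylinder 38 mm in diameter and 78 mm tall; origin at the centre of its underside, z up along the jar. About 140 g. Three to five of the five jars are there; absent ones read None.
- bowl: White ceramic bowl, 120 mm across, 55 mm tall, a bystander beyond the box; origin at its underside.
- sauce: Sauce bottle, 52 mm in diameter, 150 mm tall, a bystander beyond the box; origin at its underside.
- carton: Paper carton 70 x 120 x 35 mm, a bystander beyond the box; origin at its underside.
Mind the look-alikes: they are no part of the job. What is shaped like the jar2 but blue or turquoise is not meant.

How it is judged:
By the outcome, as a careful person would: the job done as asked, in the order asked, and still so for the second after the job is handed in, with the robot touching nothing.
Of jar1, jar2, jar3, jar4, jar5 only 3 to 5 are there at a start; the rules pass over those that are not, and their reading is None.
At some moment in a run one of cover, pin may be knocked a few centimetres aside while the robot is not near it.
It also fails if it takes over 210 s, if anything falls off the work surface, if the arm or the gripper's body presses on something with over 40 N, if the wrist force passes 120 N, or if a joint passes its speed limit or range.

## Working session

There is one attempt and no reset: what is moved stays moved. The work goes in short steps, Python scripts to look and compute and a tool call to move; the robot and the scene stay as the last step left them, time stands still between calls to the robot, and variables do not carry over. Pictures are saved under pics/ and viewed, about 12 in all and at most 16, crops included, and the job is handed in when it is done.

Besides the shell and the picture viewer there is one more tool, called after ">>>" in YAML: its name, and indented under it one key for each argument. play_rows: Moves the arm, as the interface text tells. Its arguments: {"type":"object","properties":{"series":{"type":"array","items":{"type":"array"}},"squeeze":{"type":"number"}},"required":["series"]}

```bash
ls; mkdir -p pics; cat > h.py <<'E'
import numpy as np, cv2
from cell import manip
from scipy.spatial.transform import Rotation as R
def snap(name,fn):
    P=manip.camera_params(name); im=manip.camera(name)
    cv2.imwrite('pics/'+fn,im[:,:,::-1]); return im,P
def ray(P,u,v,z):
    K=np.array(P['K']);Rm=cv2.Rodrigues(np.array(P['rvec'],float))[0];t=np.array(P['tvec'],float).ravel()
    c=-Rm.T@t; d=Rm.T@np.linalg.inv(K)@np.array([u,v,1.])
    return c+d*(z-c[2])/d[2]
def proj(P,X):
    return cv2.projectPoints(np.array(X,float).reshape(-1,3),np.array(P['rvec'],float),np.array(P['tvec'],float),np.array(P['K'],float),None)[0].reshape(-1,2)
E
python3 - <<'E'
from h import *
import pickle
print(manip.read_state())
for n in ('top','scene'):
    im,P=snap(n,n+'0.png'); pickle.dump(P,open(n+'.pkl','wb')); print(n,P)
    Rm=cv2.Rodrigues(np.array(P['rvec'],float))[0]; print(-Rm.T@np.ravel(P['tvec']))
a=cv2.imread('pics/top0.png');cv2.imwrite('pics/top0b.png',cv2.resize(a,(800,600),interpolation=cv2.INTER_CUBIC))
E
```

```text
pics
{'clock': 0.0, 'joints': array([-1.36959735e+00,  3.00437843e-01,  1.52158884e+00,  3.56409687e-05,
        1.32070794e+00, -6.65927344e-02]), 'qd': array([-0.00076434,  0.00098238,  0.00060621, -0.00116588,  0.00024506,
       -0.00058582]), 'effort': array([-2.85621798e-03, -5.31816173e+01, -3.52744102e+01,  7.07436260e-02,
        2.43473402e-02, -5.43537840e-05]), 'eef_pos': array([ 145.48787188, -530.13129894,  204.90129472]), 'eef_rot': array([-1.57193346e+00,  1.10436021e-04, -2.87380985e+00]), 'wrist_force': array([-0.74983495, -0.57553698,  0.45433307]), 'moment': array([ 0.00738215, -0.0005781 , -0.00643664]), 'finger_gap': 93.70324050180707}
top {'K': array([[383.83130746,   0.        , 260.71363252],
       [  0.        , 383.83130746, 188.78993669],
       [  0.        ,   0.        ,   1.        ]]), 'rvec': array([ 2.14401411, -2.13485006,  0.14437496]), 'tvec': array([  -4.47883995,  619.17089378, 1055.51960238])}
[ 457.98391962  -15.60029842 1134.69011046]
scene {'K': array([[417.10116362,   0.        , 252.74899025],
       [  0.        , 417.10116362, 189.99584146],
       [  0.        ,   0.        ,   1.        ]]), 'rvec': array([ 2.17543623,  1.1300127 , -0.42096159]), 'tvec': array([-339.31789674, -327.00346927, 1587.62923052])}
[1256.08414672 -487.80597304  962.77329968]
```

View pics/top0b.png

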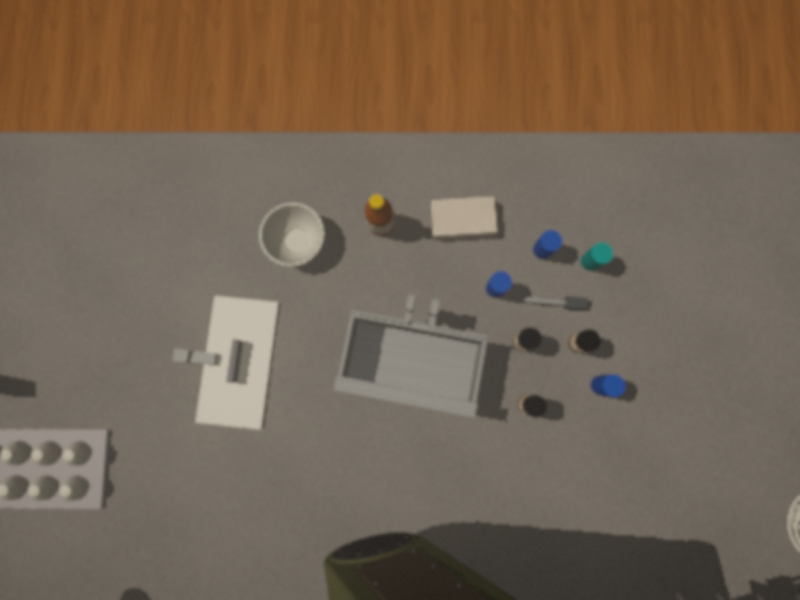

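View pics/scene0.png

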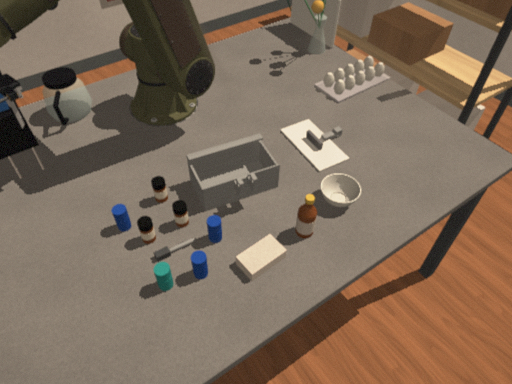

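Top view: three black-capped jars at (530,339), (588,341) and (536,406) in the 800 px picture. The pin is at (525–590,302) with its nose to the left, the box is in the middle with its ears at (410/434,308), and the cover is on the left with its lug at (180,356). The scene view shows the same three jars and four blue/teal decoys.

```bash
cat >> h.py <<'E'
def plan(pts,s=None):
    """pts: list of (x,y,z,yaw) TCP world targets -> tool-frame shift (m), twist"""
    s=s or manip.read_state(); Rt=R.from_euler('xyz',s['eef_rot']); y0=s['eef_rot'][2]
    for p in pts:
        d=Rt.inv().apply(np.array(p[:3])-s['eef_pos'])/1000
        tw=-(((p[3]-y0)+np.pi)%(2*np.pi)-np.pi)
        print(np.round(d,4).tolist(),round(tw,4))
E
python3 - <<'E'
from h import *
import pickle
P=pickle.load(open('top.pkl','rb')); s=.64
def g(u,v,z): return np.round(ray(P,(u+.5)*s-.5,(v+.5)*s-.5,z)[:2])
for n,u,v,z in [('jA',530,339,78),('jB',588,341,78),('jC',536,406,78),('pintail',590,303,11),('pinnose',525,299,6),('covribc',236,361,37),
 ('lug',181,356,30),('c1',215,296,7),('c2',278,302,7),('c3',262,429,7),('c4',196,424,7),('earL',411,297,118),('earR',436,301,118),
 ('boxFL',351,314,97),('boxFR',487,336,97),('lipL',336,390,110),('lipR',476,413,110),
 ('blue1',500,283,78),('blue4',613,386,78),('blue2',550,241,78)]: print(n,g(u,v,z))
E
```

```text
jA [ 537. -218.]
jB [ 534. -319.]
jC [ 422. -225.]
pintail [ 611. -345.]
pinnose [ 619. -224.]
covribc [498. 311.]
lug [507. 416.]
c1 [622. 366.]
c2 [611. 245.]
c3 [374. 266.]
c4 [383. 389.]
earL [605.  -9.]
earR [599. -51.]
boxFL [578.  96.]
boxFR [ 541. -140.]
lipL [447. 118.]
lipR [ 411. -118.]
blue1 [ 637. -167.]
blue4 [ 456. -359.]
blue2 [ 714. -258.]
```

```bash
python3 - <<'E'
from h import *
plan([(450,-130,400,-1.57)])
E
```

```text
[-0.3996, -0.1947, -0.3055] -1.3038
```

>>> play_rows:
  series:
    - [[-0.4,-0.195,-0.305],-1.304,0]
    - [[-0.4,-0.195,-0.305],-1.304,0]
    - [[-0.4,-0.195,-0.305],-1.304,0]
    - [[-0.4,-0.195,-0.305],-1.304,0]
    - [[-0.4,-0.195,-0.305],-1.304,0]
    - [[-0.4,-0.195,-0.305],-1.304,0]
    - [[-0.4,-0.195,-0.305],-1.304,0]
    - [[-0.4,-0.195,-0.305],-1.304,0]
    - [[-0.4,-0.195,-0.305],-1.304,0]
    - [[-0.4,-0.195,-0.305],-1.304,0]
    - [[-0.4,-0.195,-0.305],-1.304,0]
    - [[-0.4,-0.195,-0.305],-1.304,0]
    - [[-0.4,-0.195,-0.305],-1.304,0]
    - [[-0.4,-0.195,-0.305],-1.304,0]
    - [[-0.4,-0.195,-0.305],-1.304,0]
    - [[-0.4,-0.195,-0.305],-1.304,0]

```text
clock: 1.7
eef_pos: [450.1, -131.1, 400.1]
eef_rot: [-1.571, 0.001, -1.571]
wrist_force: [-0.5, 0.5, 0.8]
finger_gap: 94.1
```

```bash
python3 - <<'E'
from h import *
import pickle
print(manip.read_state()['eef_pos'],manip.read_state()['eef_rot'],manip.read_state()['joints'])
im,P=snap('wrist','w1.png'); pickle.dump(P,open('w1.pkl','wb'))
im2,_=snap('top','top1.png')
Rm=cv2.Rodrigues(np.array(P['rvec'],float))[0]; print(-Rm.T@np.ravel(P['tvec']),Rm,P['K'][0][0])
a=cv2.imread('pics/w1.png');cv2.imwrite('pics/w1b.png',cv2.resize(a,(800,600),interpolation=cv2.INTER_CUBIC))
E
```

```text
[ 450.12152001 -131.07117598  400.10703354] [-1.57131155e+00  1.08486168e-03 -1.57119914e+00] [-3.61985805e-01  4.47498065e-02  1.37753183e+00  8.41825298e-04
  1.72017665e+00 -3.61458351e-01]
[448.29382269 -62.49631955 578.87672791] [[ 9.99999964e-01  2.67185034e-04  2.04030666e-05]
 [ 2.54838172e-04 -9.71796932e-01  2.35819122e-01]
 [ 8.28349776e-05 -2.35819108e-01 -9.71796965e-01]] 273.6024021314108
```

View pics/w1b.png

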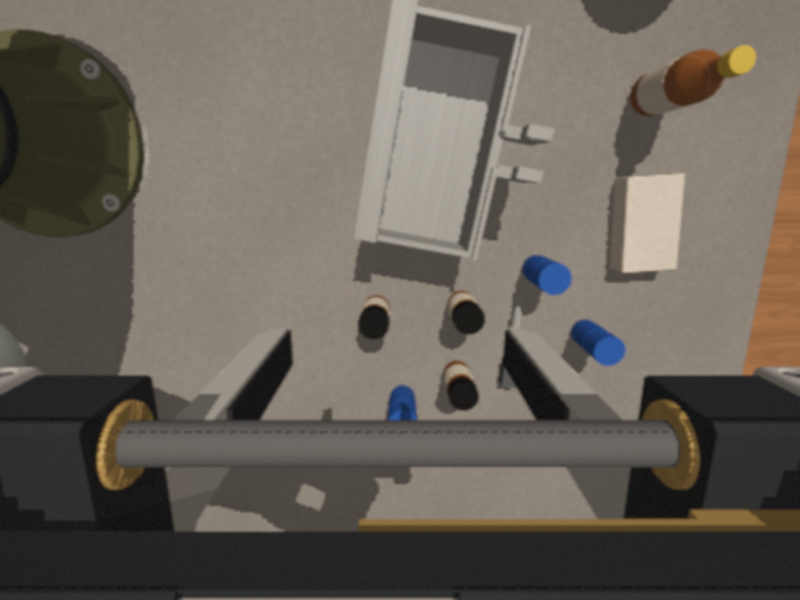

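```bash
python3 - <<'E'
from h import *
import pickle
from scipy.optimize import least_squares
P=pickle.load(open('w1.pkl','rb')); T=pickle.load(open('top.pkl','rb'));s=.64
f=lambda a:(np.array(a,float)+.5)*s-.5
for n,u,v in [('A',468,317),('B',462,394),('C',374,323)]: print(n,ray(P,*f([u,v]),78)[:2])
for n,u,v in [('A',530,339),('B',588,341),('C',536,406)]: print(n,ray(T,*f([u,v]),78)[:2])
X=np.array([[-74,-121,110],[-50,-121,110],[66,-121,97],[66,121,97],[109,27,118],[109,15,118],[109,-15,118],[109,-27,118]],float)
U=f([[356,239],[378,241],[475,257],[527,27],[553,127],[551,140],[543,170],[540,182]])
XT=np.array([[66,121,97],[66,-121,97],[-74,121,110],[-74,-121,110],[109,21,118],[109,-21,118]],float)
UT=f([[351,314],[487,336],[336,390],[476,413],[411,297],[436,301]])
w=lambda p,X:R.from_euler('z',p[2]).apply(X)+[p[0],p[1],0]
for nm,fun in [('w',lambda p:(proj(P,w(p,X))-U).ravel()),('t',lambda p:(proj(T,w(p,XT))-UT).ravel())]:
    r=least_squares(fun,[500,-12,-.15],loss='soft_l1'); print(nm,r.x,np.degrees(r.x[2])); print(np.round(fun(r.x).reshape(-1,2),1).tolist())
E
```

```text
A [ 534.52187298 -213.76050098]
B [ 530.87195952 -316.45700789]
C [ 419.5524783  -221.46470247]
A [ 537.39331059 -217.74606174]
B [ 534.31650163 -319.21546558]
C [ 421.53384771 -225.24185904]
w [ 4.94436227e+02 -8.82979275e+00 -1.73878587e-01] -9.962509197071192
[[-1.3, 0.1], [-1.6, 1.2], [1.1, 1.4], [1.1, -1.5], [0.3, 0.2], [-0.3, -0.2], [0.0, -0.2], [0.1, -0.3]]
t [ 4.96089257e+02 -1.19158610e+01 -1.63421421e-01] -9.363357727616851
[[-0.2, -1.0], [0.7, -0.3], [-0.8, 1.8], [0.4, 2.8], [0.2, -0.6], [-0.3, -0.6]]
```

>>> play_rows:
  series:
    - [[0.085,0.25,0.086],0,0.36]
    - [[0.085,0.25,0.086],0,0.36]
    - [[0.085,0.25,0.086],0,0.36]
    - [[0.085,0.25,0.086],0,0.36]
    - [[0.085,0.25,0.086],0,0.36]
    - [[0.085,0.25,0.086],0,0.36]
    - [[0.085,0.25,0.086],0,0.36]
    - [[0.085,0.29,0.086],0,0.36]
    - [[0.085,0.325,0.086],0,0.36]
    - [[0.085,0.355,0.086],0,0.36]
    - [[0.085,0.355,0.086],0,0.36]
    - [[0.085,0.355,0.086],0,0.7]
    - [[0.085,0.355,0.086],0,0.7]
    - [[0.085,0.355,0.086],0,0.7]
    - [[0.085,0.355,0.086],0,0.7]
    - [[0.085,0.355,0.086],0,0.7]
    - [[0.085,0.34,0.086],0,0.7]
    - [[0.085,0.3,0.086],0,0.7]
    - [[0.085,0.25,0.086],0,0.7]
    - [[0.085,0.21,0.086],0,0.7]
  squeeze: 25

```text
clock: 3.8
eef_pos: [536.2, -215.6, 194.1]
eef_rot: [-1.569, 0.0, -1.571]
wrist_force: [0.6, -0.6, -1.3]
finger_gap: 37.3
```

```bash
cat >> h.py <<'E'
BOX=np.array([495,-10.5,0]);BY=-0.169
def b2w(x,y,z): return R.from_euler('z',BY).apply([x,y,z])+BOX
E
python3 - <<'E'
from h import *
s=manip.read_state();print(s['eef_pos'],s['finger_gap'])
for y in (60,0,-60): print(y,b2w(3,y,0))
p=b2w(3,62,0);plan([(p[0],p[1],190,-1.74),(p[0],p[1],52,-1.74),(532.5,-318,190,-1.571)])
E
```

```text
[ 536.21068252 -215.61099129  194.06466202] 37.34585308821981
60 [508.04906116  48.14061735   0.        ]
0 [497.95726037 -11.00459004   0.        ]
-60 [487.86545958 -70.14979743   0.        ]
[-0.2657, 0.0041, -0.0278] 0.1692
[-0.2657, 0.1421, -0.0281] 0.1692
[0.1024, 0.004, -0.0037] 0.0002
```

>>> play_rows:
  series:
    - [[-0.266,0.004,-0.028],0.169,0.7]
    - [[-0.266,0.004,-0.028],0.169,0.7]
    - [[-0.266,0.004,-0.028],0.169,0.7]
    - [[-0.266,0.004,-0.028],0.169,0.7]
    - [[-0.266,0.004,-0.028],0.169,0.7]
    - [[-0.266,0.004,-0.028],0.169,0.7]
    - [[-0.266,0.004,-0.028],0.169,0.7]
    - [[-0.266,0.05,-0.028],0.169,0.7]
    - [[-0.266,0.1,-0.028],0.169,0.7]
    - [[-0.266,0.13,-0.028],0.169,0.7]
    - [[-0.266,0.1415,-0.028],0.169,0.7]
    - [[-0.266,0.1415,-0.028],0.169,0.7]
    - [[-0.266,0.1415,-0.028],0.169,0.4]
    - [[-0.266,0.1415,-0.028],0.169,0.4]
    - [[-0.266,0.1415,-0.028],0.169,0.4]
    - [[-0.266,0.12,-0.028],0.169,0.4]
    - [[-0.266,0.07,-0.028],0.169,0.4]
    - [[-0.266,0.02,-0.028],0.169,0.4]
    - [[-0.266,-0.01,-0.028],0.169,0.4]
    - [[-0.266,-0.01,-0.028],0.169,0.4]

```text
clock: 5.8
eef_pos: [509.8, 50.4, 209.0]
eef_rot: [-1.561, 0.002, -1.74]
wrist_force: [0.1, 1.0, -0.5]
finger_gap: 56.2
```

```bash
python3 - <<'E'
from h import *
plan([(532.5,-318,150,-1.571),(532.5,-318,45,-1.571),(532.5,-318,190,-1.571)])
E
```

```text
[0.3594, 0.0591, 0.0838] -0.1687
[0.3596, 0.1641, 0.0828] -0.1687
[0.3594, 0.0191, 0.0841] -0.1687
```

>>> play_rows:
  series:
    - [[0.3595,0.02,0.083],-0.169,0.36]
    - [[0.3595,0.02,0.083],-0.169,0.36]
    - [[0.3595,0.02,0.083],-0.169,0.36]
    - [[0.3595,0.02,0.083],-0.169,0.36]
    - [[0.3595,0.02,0.083],-0.169,0.36]
    - [[0.3595,0.02,0.083],-0.169,0.36]
    - [[0.3595,0.02,0.083],-0.169,0.36]
    - [[0.3595,0.059,0.083],-0.169,0.36]
    - [[0.3595,0.059,0.083],-0.169,0.36]
    - [[0.3595,0.1,0.083],-0.169,0.36]
    - [[0.3595,0.14,0.083],-0.169,0.36]
    - [[0.3595,0.164,0.083],-0.169,0.36]
    - [[0.3595,0.164,0.083],-0.169,0.36]
    - [[0.3595,0.164,0.083],-0.169,0.7]
    - [[0.3595,0.164,0.083],-0.169,0.7]
    - [[0.3595,0.164,0.083],-0.169,0.7]
    - [[0.3595,0.164,0.083],-0.169,0.7]
    - [[0.3595,0.12,0.083],-0.169,0.7]
    - [[0.3595,0.07,0.083],-0.169,0.7]
    - [[0.3595,0.019,0.083],-0.169,0.7]

```text
clock: 7.8
eef_pos: [531.0, -317.7, 191.1]
eef_rot: [-1.561, 0.001, -1.571]
wrist_force: [0.7, 0.1, -0.7]
finger_gap: 37.8
```

```bash
python3 - <<'E'
from h import *
s=manip.read_state();print(s['eef_pos'],s['finger_gap'])
p=b2w(3,0,0);plan([(p[0],p[1],190,-1.74),(p[0],p[1],52,-1.74)])
E
```

```text
[ 530.97299336 -317.68284138  191.10648253] 37.78799276863553
[-0.3067, 0.001, -0.033] 0.1693
[-0.3066, 0.139, -0.0343] 0.1693
```

>>> play_rows:
  series:
    - [[-0.307,0.001,-0.034],0.169,0.7]
    - [[-0.307,0.001,-0.034],0.169,0.7]
    - [[-0.307,0.001,-0.034],0.169,0.7]
    - [[-0.307,0.001,-0.034],0.169,0.7]
    - [[-0.307,0.001,-0.034],0.169,0.7]
    - [[-0.307,0.001,-0.034],0.169,0.7]
    - [[-0.307,0.001,-0.034],0.169,0.7]
    - [[-0.307,0.001,-0.034],0.169,0.7]
    - [[-0.307,0.05,-0.034],0.169,0.7]
    - [[-0.307,0.1,-0.034],0.169,0.7]
    - [[-0.307,0.13,-0.034],0.169,0.7]
    - [[-0.307,0.139,-0.034],0.169,0.7]
    - [[-0.307,0.139,-0.034],0.169,0.7]
    - [[-0.307,0.139,-0.034],0.169,0.4]
    - [[-0.307,0.139,-0.034],0.169,0.4]
    - [[-0.307,0.139,-0.034],0.169,0.4]
    - [[-0.307,0.1,-0.034],0.169,0.4]
    - [[-0.307,0.05,-0.034],0.169,0.4]
    - [[-0.307,0.001,-0.034],0.169,0.4]
    - [[-0.307,0.001,-0.034],0.169,0.4]

```text
clock: 9.8
eef_pos: [499.3, -11.0, 196.6]
eef_rot: [-1.551, 0.003, -1.74]
wrist_force: [-0.1, 0.1, -0.5]
finger_gap: 56.2
```

```bash
python3 - <<'E'
from h import *
plan([(420.5,-223,150,-1.571),(420.5,-223,45,-1.571),(420.5,-223,190,-1.571)])
E
```

```text
[0.2224, 0.0451, -0.043] -0.1686
[0.2227, 0.1501, -0.0451] -0.1686
[0.2223, 0.0051, -0.0422] -0.1686
```

>>> play_rows:
  series:
    - [[0.2225,0.006,-0.044],-0.169,0.36]
    - [[0.2225,0.006,-0.044],-0.169,0.36]
    - [[0.2225,0.006,-0.044],-0.169,0.36]
    - [[0.2225,0.006,-0.044],-0.169,0.36]
    - [[0.2225,0.006,-0.044],-0.169,0.36]
    - [[0.2225,0.006,-0.044],-0.169,0.36]
    - [[0.2225,0.045,-0.044],-0.169,0.36]
    - [[0.2225,0.045,-0.044],-0.169,0.36]
    - [[0.2225,0.09,-0.045],-0.169,0.36]
    - [[0.2225,0.13,-0.045],-0.169,0.36]
    - [[0.2225,0.15,-0.045],-0.169,0.36]
    - [[0.2225,0.15,-0.045],-0.169,0.36]
    - [[0.2225,0.15,-0.045],-0.169,0.7]
    - [[0.2225,0.15,-0.045],-0.169,0.7]
    - [[0.2225,0.15,-0.045],-0.169,0.7]
    - [[0.2225,0.15,-0.045],-0.169,0.7]
    - [[0.2225,0.1,-0.044],-0.169,0.7]
    - [[0.2225,0.05,-0.044],-0.169,0.7]
    - [[0.2225,0.005,-0.043],-0.169,0.7]
    - [[0.2225,0.005,-0.043],-0.169,0.7]

```text
clock: 11.8
eef_pos: [421.4, -224.3, 196.1]
eef_rot: [-1.542, -0.006, -1.571]
wrist_force: [-0.1, 0.2, -2.4]
finger_gap: 37.5
```

```bash
python3 - <<'E'
from h import *
s=manip.read_state();print(s['eef_pos'],s['eef_rot'],s['finger_gap'])
p=b2w(3,-62,0);plan([(p[0],p[1],190,-1.74),(p[0],p[1],52,-1.74)])
E
```

```text
[ 421.44650611 -224.25106944  196.11731114] [-1.54244197 -0.00582095 -1.57074251] 37.48462339443811
[-0.1522, 0.0071, 0.0659] 0.1693
[-0.153, 0.145, 0.062] 0.1693
```

>>> play_rows:
  series:
    - [[-0.1525,0.0,0.066],0.169,0.7]
    - [[-0.1525,0.0,0.066],0.169,0.7]
    - [[-0.1525,0.0,0.066],0.169,0.7]
    - [[-0.1525,0.0,0.066],0.169,0.7]
    - [[-0.1525,0.0,0.066],0.169,0.7]
    - [[-0.1525,0.0,0.066],0.169,0.7]
    - [[-0.1525,0.05,0.064],0.169,0.7]
    - [[-0.153,0.1,0.063],0.169,0.7]
    - [[-0.153,0.135,0.062],0.169,0.7]
    - [[-0.153,0.145,0.062],0.169,0.7]
    - [[-0.153,0.145,0.062],0.169,0.7]
    - [[-0.153,0.145,0.062],0.169,0.4]
    - [[-0.153,0.145,0.062],0.169,0.4]
    - [[-0.153,0.145,0.062],0.169,0.4]
    - [[-0.153,0.1,0.062],0.169,0.4]
    - [[-0.153,0.05,0.064],0.169,0.4]
    - [[-0.153,0.0,0.066],0.169,0.4]
    - [[-0.153,-0.05,0.066],0.169,0.4]
    - [[-0.153,-0.05,0.066],0.169,0.4]
    - [[-0.153,-0.05,0.066],0.169,0.4]

```text
clock: 13.8
eef_pos: [486.1, -71.0, 247.8]
eef_rot: [-1.54, -0.001, -1.74]
wrist_force: [-0.3, 0.3, -1.2]
finger_gap: 56.1
```

```bash
python3 - <<'E'
from h import *
s=manip.read_state();print(s['eef_pos'],s['eef_rot'])
plan([(470,250,400,-1.74)])
E
```

```text
[486.10896284 -71.03120445 247.77399463] [-1.53975100e+00 -1.03560569e-03 -1.73969725e+00]
[-0.3136, -0.1546, -0.0651] 0.0003
```

>>> play_rows:
  series:
    - [[-0.31,-0.2,-0.065],-0.169,0.4]
    - [[-0.31,-0.2,-0.065],-0.169,0.4]
    - [[-0.31,-0.2,-0.065],-0.169,0.4]
    - [[-0.31,-0.2,-0.065],-0.169,0.4]
    - [[-0.31,-0.2,-0.065],-0.169,0]
    - [[-0.31,-0.2,-0.065],-0.169,0]
    - [[-0.31,-0.2,-0.065],-0.169,0]
    - [[-0.31,-0.2,-0.065],-0.169,0]
    - [[-0.31,-0.2,-0.065],-0.169,0]
    - [[-0.31,-0.2,-0.065],-0.169,0]
    - [[-0.31,-0.15,-0.065],-0.169,0]
    - [[-0.31,-0.1,-0.065],-0.169,0]
    - [[-0.31,-0.05,-0.065],-0.169,0]

```text
clock: 15.1
eef_pos: [472.2, 244.0, 292.2]
eef_rot: [-1.542, -0.007, -1.572]
wrist_force: [1.0, 0.6, -0.1]
finger_gap: 93.8
```

```bash
python3 - <<'E'
from h import *
s=manip.read_state();print(s['eef_pos'],s['eef_rot'],s['qd'])
E
```

```text
[472.17255256 244.0238188  292.15803034] [-1.54174751 -0.00702165 -1.57240991] [-0.01843166  0.16919315  0.92998653 -0.00146993 -1.08548136  0.00333325]
```

```bash
python3 - <<'E'
from h import *
import pickle
im,P=snap('wrist','w2.png'); s=manip.read_state();print(s['eef_pos'],s['eef_rot'])
P=manip.camera_params('wrist')
im,P=snap('wrist','w2.png'); pickle.dump(P,open('w2.pkl','wb'));s=manip.read_state();print(s['eef_pos'],s['eef_rot'])
im,P=snap('top','top2.png')
a=cv2.imread('pics/w2.png');cv2.imwrite('pics/w2b.png',cv2.resize(a,(800,600),interpolation=cv2.INTER_CUBIC))
E
```

```text
[470.10015617 243.01009464 283.45714998] [-1.5528564  -0.01198604 -1.57234754]
[470.58677702 243.43260296 288.30202984] [-1.55169562 -0.01144283 -1.57228969]
```

View pics/w2b.png

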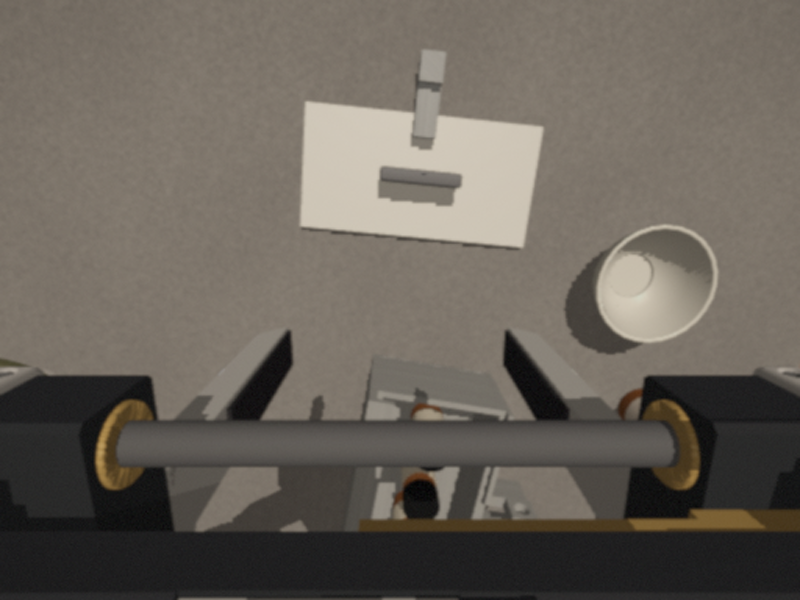

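```bash
cat >> h.py <<'E'
from scipy.optimize import least_squares
f8=lambda a:(np.array(a,float)+.5)*.64-.5
def fit(P,X,U,p0):
    w=lambda p:R.from_euler('z',p[2]).apply(np.array(X,float))+[p[0],p[1],0]
    fun=lambda p:(proj(P,w(p))-f8(U)).ravel()
    r=least_squares(fun,p0,loss='soft_l1'); print(r.x,np.round(fun(r.x).reshape(-1,2),1).tolist()); return r.x
E
python3 - <<'E'
from h import *
import pickle
P=pickle.load(open('w2.pkl','rb'))
c=fit(P,[[61,119,7],[61,-119,7],[-61,-119,7],[-61,119,7],[112,11,30],[112,-11,30]],[[307,101],[543,126],[523,248],[301,228],[422,50],[446,51]],[498,311,1.48])
print(ray(P,*f8([421,175]),37))
s=manip.read_state();print(s['eef_pos'],s['eef_rot'])
y=c[2]-np.pi
print(y)
for yaw in (c[2]-np.pi,): plan([(c[0],c[1],100,yaw),(c[0],c[1],12,yaw)])
E
```

```text
[495.90549502 319.71231358   1.47673481] [[-1.0, 0.6], [0.4, 0.4], [0.3, -0.5], [-0.2, -0.8], [0.1, -0.4], [0.1, 0.6]]
[495.36112964 321.96225514  37.        ]
[471.91285704 244.25074098 293.3239412 ] [-1.54562712 -0.00873906 -1.57218112]
-1.6648578457447534
[-0.0772, 0.1932, 0.019] 0.0927
[-0.078, 0.2812, 0.0168] 0.0927
```

>>> play_rows:
  series:
    - [[-0.077,0.193,0.0195],0.093,0]
    - [[-0.077,0.193,0.0195],0.093,0]
    - [[-0.077,0.193,0.0195],0.093,0]
    - [[-0.077,0.193,0.0195],0.093,0]
    - [[-0.077,0.193,0.0195],0.093,0]
    - [[-0.077,0.193,0.0195],0.093,0]
    - [[-0.077,0.23,0.0185],0.093,0]
    - [[-0.077,0.26,0.018],0.093,0]
    - [[-0.0775,0.28,0.0175],0.093,0]
    - [[-0.0775,0.28,0.0175],0.093,0]
    - [[-0.0775,0.28,0.0175],0.093,0]
    - [[-0.0775,0.28,0.0175],0.093,0.4]
    - [[-0.0775,0.28,0.0175],0.093,0.4]
    - [[-0.0775,0.28,0.0175],0.093,0.4]
    - [[-0.0775,0.28,0.0175],0.093,0.4]
  squeeze: 60

```text
clock: 16.75
eef_pos: [497.4, 319.7, 15.1]
eef_rot: [-1.543, -0.005, -1.665]
wrist_force: [-0.2, -2.0, 10.1]
finger_gap: 79.4
```

```bash
python3 - <<'E'
from h import *
s=manip.read_state();print(s['eef_pos'],s['eef_rot'],s['finger_gap'],s['wrist_force'])
E
```

```text
[497.35365114 319.65625892  15.08058937] [-1.54311326 -0.00501055 -1.66530958] 79.38742691427802 [-0.15127354 -2.01952555 10.10727047]
```

>>> play_rows:
  series:
    - [[0,-0.03,0],0,0.4]
    - [[0,-0.06,0],0,0.4]
    - [[0,-0.1,0],0,0.4]
    - [[0,-0.14,0],0,0.4]
    - [[0,-0.18,0],0,0.4]
    - [[0,-0.2,0],0,0.4]
    - [[0,-0.2,0],0,0.4]
    - [[0,-0.2,0],0,0.4]
    - [[0,-0.2,0],0,0.4]
    - [[0,-0.2,0],0,0.4]

```text
clock: 17.75
eef_pos: [491.5, 320.9, 213.4]
eef_rot: [-1.545, -0.007, -1.665]
wrist_force: [-0.2, 0.0, -3.9]
finger_gap: 79.7
```

```bash
python3 - <<'E'
from h import *
import pickle
s=manip.read_state();print(s['eef_pos'],s['eef_rot'],s['finger_gap'],s['wrist_force'],s['moment'])
im,P=snap('scene','s1.png');pickle.dump(P,open('s1.pkl','wb'))
im2,P2=snap('wrist','w3.png')
a=im[60:200,200:400,::-1]; b=im2[:,:,::-1]
cv2.imwrite('pics/c1.png',np.vstack([cv2.resize(a,(480,336),interpolation=3),cv2.resize(b[:260],(480,244))]))
E
```

```text
[491.52966777 320.89952094 213.35977805] [-1.54529924 -0.00656721 -1.66530705] 79.65886164232047 [-0.22148873  0.03529369 -3.9029952 ] [-0.06436906 -0.07880734 -0.00603102]
```

View pics/c1.png

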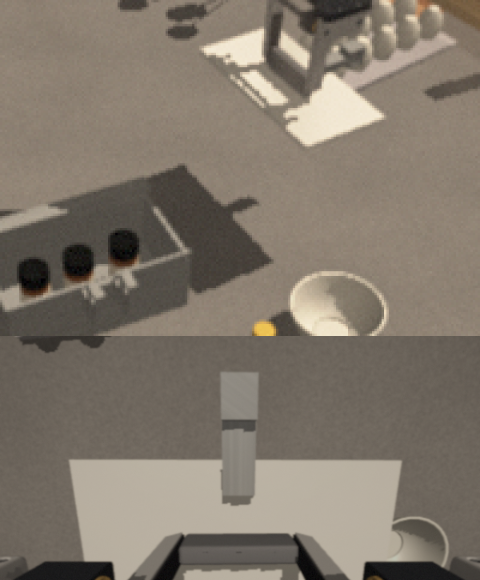

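```bash
cat >> h.py <<'E'
def pnp(P,X,U,s):
    """cover pose; U in 512-px coords. prints world rpy, and position"""
    ok,rv,tv=cv2.solvePnP(np.array(X,float),np.array(U,float),np.array(P['K'],float),None)
    Rc=cv2.Rodrigues(np.array(P['rvec'],float))[0]; Rw=Rc.T@cv2.Rodrigues(rv)[0]; tw=Rc.T@(tv.ravel()-np.ravel(P['tvec']))
    e=cv2.projectPoints(np.array(X,float),rv,tv,np.array(P['K'],float),None)[0].reshape(-1,2)-U
    print('cover rpy deg',np.degrees(R.from_matrix(Rw).as_euler('xyz')),'pos',tw,'grip pt',tw+Rw@[0,0,29]); print(np.round(e,1).tolist())
    return Rw,tw
E
python3 - <<'E'
from h import *
P=manip.camera_params('wrist');s=manip.read_state()
X=[[61,119,7],[61,-119,7],[112,11,30],[112,-11,30],[86,11,30],[86,-11,30]]
U=np.array([[70,124],[401,124],[221,37],[258,37],[221,84],[258,84]])/.9375
pnp(P,X,U,s); print(s['eef_pos'],R.from_euler('xyz',s['eef_rot']).as_matrix())
E
```

```text
cover rpy deg [ 3.92550824e-02 -5.58498205e-02  8.45695656e+01] pos [490.12307301 321.20585819 197.21270072] grip pt [490.1401774  321.17583662 226.21268014]
[[0.0, 0.1], [-0.0, 0.0], [-0.3, -0.3], [0.4, 0.1], [0.4, -0.1], [-0.5, 0.1]]
[491.72789489 321.03193806 213.96724755] [[-0.0943717   0.0256245   0.9952072 ]
 [-0.99551912 -0.00842522 -0.09418435]
 [ 0.00597141 -0.99963613  0.02630478]]
```

```bash
python3 - <<'E'
from h import *
p=b2w(15,-1.6,0);plan([(p[0],p[1],212,BY-np.pi),(p[0],p[1],175,BY-np.pi)])
E
```

```text
[0.3324, 0.0053, 0.0493] 1.6453
[0.3322, 0.0422, 0.0483] 1.6453
```

>>> play_rows:
  series:
    - [[0.04,0.0,0.006],0.15,0.4]
    - [[0.08,0.0,0.012],0.3,0.4]
    - [[0.12,0.0,0.018],0.45,0.4]
    - [[0.16,0.0,0.024],0.6,0.4]
    - [[0.2,0.0,0.03],0.75,0.4]
    - [[0.24,0.0,0.036],0.9,0.4]
    - [[0.28,0.0,0.042],1.05,0.4]
    - [[0.32,0.0,0.048],1.2,0.4]
    - [[0.332,0.005,0.049],1.35,0.4]
    - [[0.332,0.005,0.049],1.5,0.4]
    - [[0.332,0.005,0.049],1.6,0.4]
    - [[0.332,0.005,0.049],1.645,0.4]
    - [[0.332,0.02,0.049],1.645,0.4]
    - [[0.332,0.03,0.049],1.645,0.4]
    - [[0.332,0.04,0.049],1.645,0.4]
    - [[0.332,0.042,0.048],1.645,0.4]
    - [[0.332,0.042,0.048],1.645,0.4]
    - [[0.332,0.042,0.048],1.645,0.4]
    - [[0.332,0.042,0.048],1.645,0.4]

```text
clock: 19.75
eef_pos: [509.5, -14.4, 175.7]
eef_rot: [-1.567, 0.028, 2.973]
wrist_force: [0.0, -0.9, -4.1]
finger_gap: 79.6
```

```bash
python3 - <<'E'
from h import *
import pickle
s=manip.read_state();print(s['eef_pos'],s['eef_rot'],s['joints'],s['finger_gap'])
im,P=snap('wrist','w4.png');pickle.dump(P,open('w4.pkl','wb'))
im2,P2=snap('scene','s2.png')
a=im[:300,:,::-1]; b=im2[110:240,160:320,::-1]
cv2.imwrite('pics/c2.png',np.hstack([cv2.resize(a,(512,300)),np.vstack([cv2.resize(b,(280,228)),np.zeros((72,280,3),np.uint8)])]))
E
```

```text
[509.46531695 -14.3667096  175.72953759] [-1.56686383  0.02756063  2.97305465] [-0.09692793  0.22175861  1.69138673 -0.00632084  1.20124527  1.6446635 ] 79.60758958352837
```

View pics/c2.png

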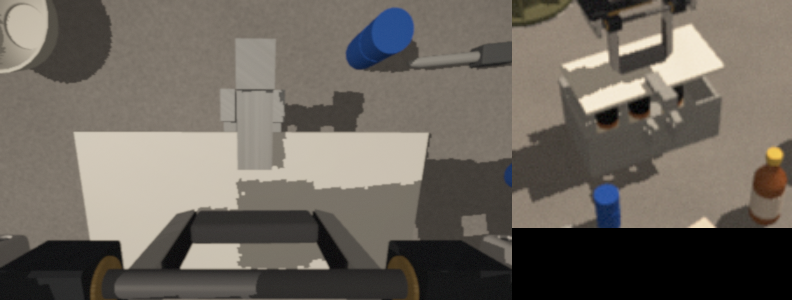

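```bash
python3 - <<'E'
from h import *
import pickle
P=pickle.load(open('w4.pkl','rb'));s=manip.read_state()
X=[[61,119,7],[61,-119,7],[112,11,30],[112,-11,30],[86,11,30],[86,-11,30]]
U=np.array([[74,132],[430,133],[235,39],[275,39],[236,89],[276,89]],float)
Rw,tw=pnp(P,X,U,s)
print('cover in box',R.from_euler('z',-BY).apply(tw-BOX), R.from_euler('z',-BY).apply(Rw@[-61,0,0]+tw-BOX),R.from_euler('z',-BY).apply(Rw@[99,0,17]+tw-BOX))
print(proj(P,[b2w(109,27,118),b2w(109,-27,118),b2w(83,27,118),b2w(83,-27,118)]), proj(P,[b2w(66,-121,97)]))
im=cv2.imread('pics/w4.png'); cv2.imwrite('pics/c3.png',cv2.resize(im[30:180,190:340],(750,750)[:2],interpolation=cv2.INTER_CUBIC)[:600])
E
```

```text
cover rpy deg [ 0.9732395  -1.21343909 -9.76654244] pos [507.60972993 -13.91084737 161.29222627] grip pt [506.92102912 -14.29212314 190.28154016]
[[0.1, 0.4], [-0.1, 0.0], [0.4, -0.5], [0.8, -0.1], [-0.0, 0.0], [-1.2, 0.2]]
cover in box [ 13.00377807  -1.24133988 161.29222627] [-47.98247745  -1.15240222 160.0004339 ] [111.62109497  -1.67390818 180.38247749]
[[219.74132431  88.43390794]
 [285.09108261  88.53870909]
 [220.52216529 120.82321176]
 [284.33452664 120.89526934]] [[381.76791243 140.33845414]]
```

View pics/c3.png

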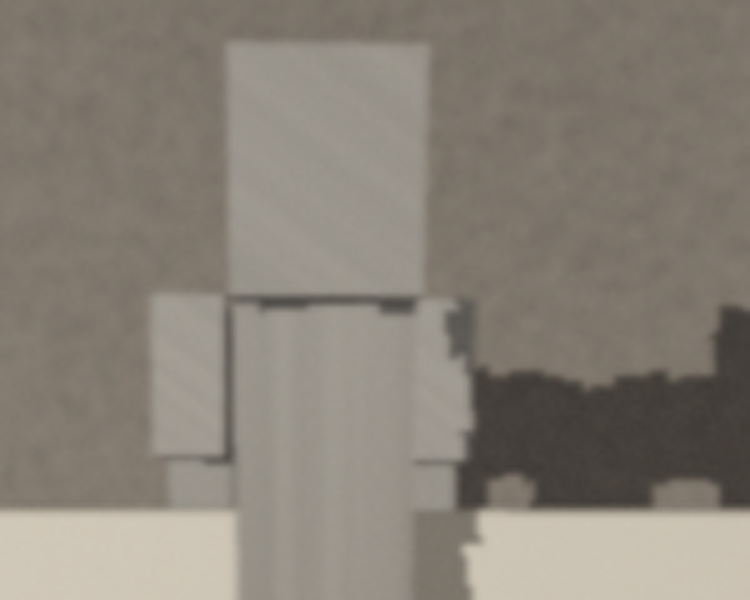

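```bash
python3 - <<'E'
from h import *
s=manip.read_state(); print(s['eef_pos'],s['eef_rot'])
e=np.array([509.47,-14.37,175.73])+R.from_euler('z',BY).apply([2,1,0])
q=lambda dx,dz:tuple(e+R.from_euler('z',BY).apply([dx,0,dz]))+(s['eef_rot'][2],)
plan([q(0,-40),q(0,-60),q(0,-65),q(0,-68),q(-18,-68)])
E
```

```text
[509.38115424 -14.3925972  175.5994563 ] [-1.5668075   0.0273049   2.97302062]
[-0.001, 0.0399, -0.0012] -0.0
[-0.0004, 0.0599, -0.0013] -0.0
[-0.0003, 0.0649, -0.0013] -0.0
[-0.0002, 0.0679, -0.0013] -0.0
[0.0178, 0.0674, -0.0013] -0.0
```

>>> play_rows:
  series:
    - [[-0.001,0.02,-0.0012],0,0.4]
    - [[-0.001,0.04,-0.0012],0,0.4]
    - [[-0.0005,0.052,-0.0013],0,0.4]
    - [[-0.0005,0.06,-0.0013],0,0.4]
    - [[-0.0005,0.063,-0.0013],0,0.4]
    - [[-0.0003,0.065,-0.0013],0,0.4]
    - [[-0.0003,0.066,-0.0013],0,0.4]
    - [[-0.0003,0.067,-0.0013],0,0.4]
    - [[-0.0003,0.067,-0.0013],0,0.4]
    - [[-0.0003,0.067,-0.0013],0,0.4]

```text
clock: 20.85
eef_pos: [512.9, -13.6, 110.7]
eef_rot: [-1.567, 0.031, 2.974]
wrist_force: [-2.8, 4.8, 8.3]
finger_gap: 79.5
```

```bash
python3 - <<'E'
from h import *
import pickle
s=manip.read_state();print(s['eef_pos'],s['eef_rot'],s['wrist_force'],s['moment'],s['finger_gap'])
im,P=snap('wrist','w5.png');pickle.dump(P,open('w5.pkl','wb'))
cv2.imwrite('pics/c4.png',cv2.resize(im[:230,:,::-1],(800,360),interpolation=cv2.INTER_CUBIC))
E
```

```text
[512.87648168 -13.56953861 110.73906309] [-1.56703729  0.03125302  2.97351718] [-2.79670145  4.83166247  8.28131794] [-0.40822587  0.29602553 -0.195773  ] 79.52383239840759
```

View pics/c4.png

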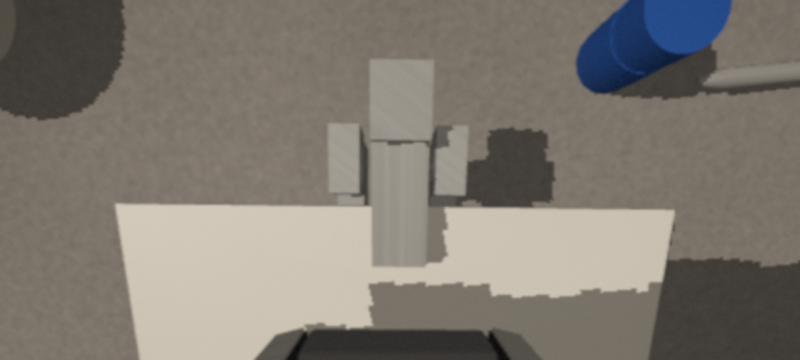

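```bash
python3 - <<'E'
from h import *
import pickle
P=pickle.load(open('w5.pkl','rb'));s=manip.read_state()
X=[[61,119,7],[61,-119,7],[112,11,30],[112,-11,30],[86,11,30],[86,-11,30]]
Rw,tw=pnp(P,X,f8([[117,204],[674,211],[370,59],[434,60],[370,140],[432,140]]),s)
bi=lambda v:R.from_euler('z',-BY).apply(Rw@np.array(v,float)+tw-BOX)
for v in ([0,0,0],[-61,119,0],[-61,-119,0],[61,119,0],[61,-119,0],[99,0,17]): print(v,np.round(bi(v),1))
print(s['eef_pos'],s['eef_rot'])
a=np.array([512.88,-13.57,110.74])
q=lambda dx,dz:tuple(a+R.from_euler('z',BY).apply([dx,0,dz]))+(s['eef_rot'][2],)
plan([q(0,-3),q(-18,-3)])
E
```

```text
cover rpy deg [  0.711462    -2.44403015 -10.32948026] pos [511.48578729 -13.01176514  95.78772725] grip pt [510.20469614 -13.14429668 124.75911384]
[[-0.2, -0.2], [0.2, -0.3], [0.1, 0.3], [-0.1, 0.4], [0.3, -0.5], [-0.3, 0.1]]
[0, 0, 0] [16.7  0.3 95.8]
[-61, 119, 0] [-43.  120.   94.7]
[-61, -119, 0] [ -45.5 -118.    91.7]
[61, 119, 0] [ 78.9 118.6  99.9]
[61, -119, 0] [  76.3 -119.4   96.9]
[99, 0, 17] [114.8  -1.  117. ]
[512.88526406 -13.56256678 110.7466023 ] [-1.56706897  0.0312641   2.97346589]
[0.0001, 0.003, -0.0] -0.0
[0.0181, 0.0024, -0.0] -0.0
```

>>> play_rows:
  series:
    - [[0,0.0012,0],0,0.4]
    - [[0,0.0012,0],0,0.4]
    - [[0.004,0.0011,0],0,0.4]
    - [[0.008,0.001,0],0,0.4]
    - [[0.012,0.0008,0],0,0.4]
    - [[0.016,0.0007,0],0,0.4]
    - [[0.0195,0.0006,0],0,0.4]
    - [[0.0195,0.0006,0],0,0.4]
    - [[0.0195,0.0006,0],0,0.4]

```text
clock: 21.8
eef_pos: [493.0, -10.1, 108.8]
eef_rot: [-1.567, 0.029, 2.973]
wrist_force: [-0.3, 0.4, -5.0]
finger_gap: 79.5
```

```bash
python3 - <<'E'
from h import *
import pickle
s=manip.read_state();print(s['eef_pos'],s['eef_rot'],s['wrist_force'],s['moment'],s['finger_gap'])
im,P=snap('wrist','w6.png');pickle.dump(P,open('w6.pkl','wb'))
im2,P2=snap('scene','s3.png')
b=im2[125:215,170:290,::-1]
cv2.imwrite('pics/c5.png',np.hstack([cv2.resize(im[:230,:,::-1],(800,360),interpolation=cv2.INTER_CUBIC)[:,80:720],np.zeros((360,0,3),np.uint8)]) )
cv2.imwrite('pics/c5.png',np.vstack([cv2.imread('pics/c5.png'),cv2.copyMakeBorder(cv2.resize(b,(320,240),interpolation=cv2.INTER_CUBIC),0,0,0,320,0)]))
E
```

```text
[492.97046249 -10.13440913 108.84438453] [-1.56732674  0.02911123  2.9730925 ] [-0.33522914  0.3529111  -4.9630407 ] [ 0.06999734  0.01557941 -0.06305221] 79.51899324910057
```

View pics/c5.png

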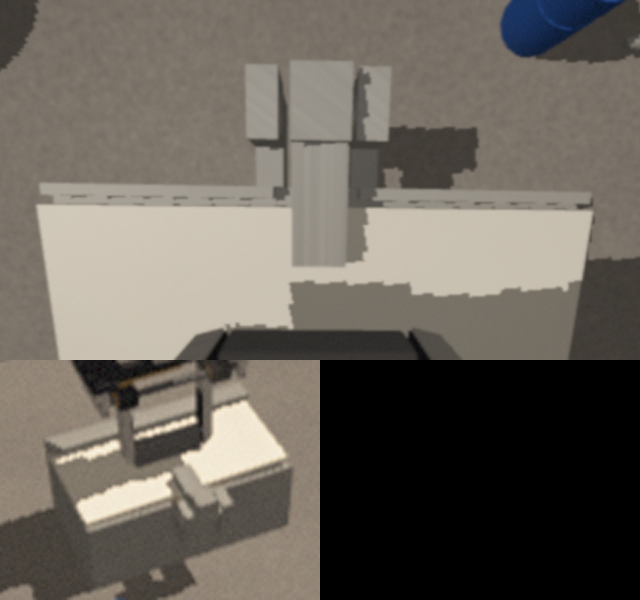

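```bash
python3 - <<'E'
from h import *
import pickle
P=pickle.load(open('w6.pkl','rb'));s=manip.read_state()
X=[[61,119,7],[61,-119,7],[112,11,30],[112,-11,30],[86,11,30],[86,-11,30]]
Rw,tw=pnp(P,X,f8([[118,205],[671,212],[371,61],[434,61],[371,142],[433,142]]),s)
bi=lambda v:R.from_euler('z',-BY).apply(Rw@np.array(v,float)+tw-BOX)
for v in ([0,0,0],[-61,119,0],[-61,-119,0],[61,119,0],[61,-119,0],[99,0,17]): print(v,np.round(bi(v),1))
E
```

```text
cover rpy deg [  1.13610188  -2.57368097 -10.3561203 ] pos [491.25466056  -9.5718456   92.55454418] grip pt [489.87054282  -9.9034253  121.5195968 ]
[[-0.4, -0.3], [0.5, -0.6], [0.1, 0.3], [0.3, 1.2], [0.2, -0.7], [-0.7, -0.1]]
[0, 0, 0] [-3.8  0.3 92.6]
[-61, 119, 0] [-63.5 120.   92.2]
[-61, -119, 0] [ -66.1 -118.    87.5]
[61, 119, 0] [ 58.4 118.5  97.7]
[61, -119, 0] [  55.8 -119.4   92.9]
[99, 0, 17] [ 94.3  -1.2 114. ]
```

>>> play_rows:
  series:
    - [[0,0.001,0],0,0.4]
    - [[0,0.002,0],0,0.4]
    - [[0,0.003,0],0,0.4]
    - [[0,0.003,0],0,0.4]
    - [[0,0.003,0],0,0.08]
    - [[0,0.003,0],0,0.08]
    - [[0,0.003,0],0,0.08]
    - [[0,0.003,0],0,0.08]
    - [[0,0.003,0],0,0.08]

```text
clock: 22.8
eef_pos: [493.5, -10.3, 106.1]
eef_rot: [-1.567, 0.03, 2.973]
wrist_force: [0.5, -0.5, -0.3]
finger_gap: 86.8
```

```bash
python3 - <<'E'
from h import *
import pickle
s=manip.read_state();print(s['eef_pos'],s['eef_rot'],s['wrist_force'],s['moment'],s['finger_gap'])
im,P=snap('wrist','w7.png');pickle.dump(P,open('w7.pkl','wb'))
cv2.imwrite('pics/c6.png',cv2.resize(im[:230,:,::-1],(800,360),interpolation=cv2.INTER_CUBIC))
E
```

```text
[493.4599944  -10.2540905  106.09637448] [-1.5672661   0.03000742  2.97317356] [ 0.53073337 -0.54887404 -0.30743427] [ 0.00093824 -0.02783724 -0.03943408] 86.78217607522312
```

View pics/c6.png

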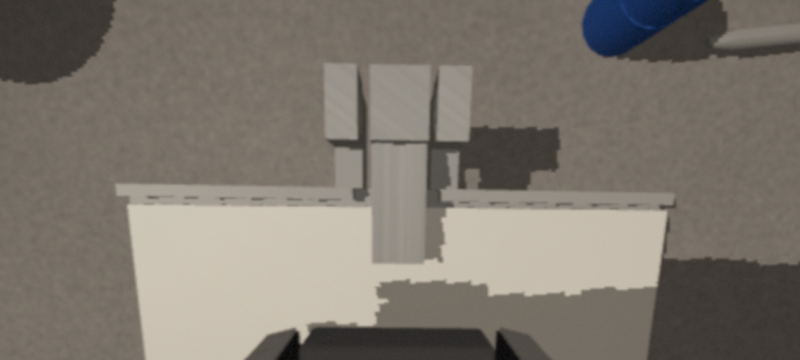

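```bash
python3 - <<'E'
from h import *
import pickle
P=pickle.load(open('w7.pkl','rb'));s=manip.read_state()
X=[[61,119,7],[61,-119,7],[112,11,30],[112,-11,30],[86,11,30],[86,-11,30]]
Rw,tw=pnp(P,X,f8([[128,205],[668,210],[370,65],[431,66],[370,141],[431,141]]),s)
bi=lambda v:R.from_euler('z',-BY).apply(Rw@np.array(v,float)+tw-BOX)
for v in ([0,0,0],[99,0,17]): print(v,np.round(bi(v),1))
plan([(600,-340,270,-1.637)])
E
```

```text
cover rpy deg [  0.0457811   -0.86592969 -10.11909593] pos [491.51054766 -10.05603887  86.72288075] grip pt [491.07502433 -10.00184861 115.71955957]
[[-0.1, 0.1], [0.1, -0.1], [0.3, 0.0], [0.2, -0.2], [0.5, -0.1], [-1.0, 0.3]]
[0, 0, 0] [-3.5 -0.1 86.7]
[99, 0, 17] [ 95.2  -0.9 105.2]
[-0.1652, -0.158, 0.3078] -1.673
```

Cover is flat and in place (hole at box 95, −1, 105). Next I rise and go look at the pin.

>>> play_rows:
  series:
    - [[0,-0.03,0],0,0]
    - [[0,-0.08,0],0,0]
    - [[0,-0.13,0],0,0]
    - [[-0.04,-0.158,0.05],-0.14,0]
    - [[-0.08,-0.158,0.1],-0.28,0]
    - [[-0.12,-0.158,0.15],-0.42,0]
    - [[-0.165,-0.158,0.2],-0.56,0]
    - [[-0.165,-0.158,0.25],-0.7,0]
    - [[-0.165,-0.158,0.3],-0.84,0]
    - [[-0.165,-0.158,0.308],-0.98,0]
    - [[-0.165,-0.158,0.308],-1.12,0]
    - [[-0.165,-0.158,0.308],-1.26,0]
    - [[-0.165,-0.158,0.308],-1.4,0]
    - [[-0.165,-0.158,0.308],-1.54,0]
    - [[-0.165,-0.158,0.308],-1.673,0]
    - [[-0.165,-0.158,0.308],-1.673,0]
    - [[-0.165,-0.158,0.308],-1.673,0]
    - [[-0.165,-0.158,0.308],-1.673,0]

```text
clock: 24.65
eef_pos: [599.8, -340.2, 270.0]
eef_rot: [-1.541, -0.006, -1.64]
wrist_force: [-0.5, 0.5, -0.1]
finger_gap: 94.1
```

```bash
python3 - <<'E'
from h import *
import pickle
s=manip.read_state();print(s['eef_pos'],s['eef_rot'])
im,P=snap('wrist','w8.png');pickle.dump(P,open('w8.pkl','wb'))
im2,P2=snap('top','top3.png');
cv2.imwrite('pics/c7.png',np.vstack([cv2.resize(im[:230,:,::-1],(800,360),interpolation=cv2.INTER_CUBIC),cv2.resize(im2[150:300,170:512,::-1],(547,240))[:, :].copy() if 0 else cv2.copyMakeBorder(cv2.resize(im2[150:300,170:512,::-1],(547,240)),0,0,0,253,0)]))
E
```

```text
[ 599.8047624  -340.15394149  269.97221466] [-1.54141291 -0.00639897 -1.64025996]
```

View pics/c7.png

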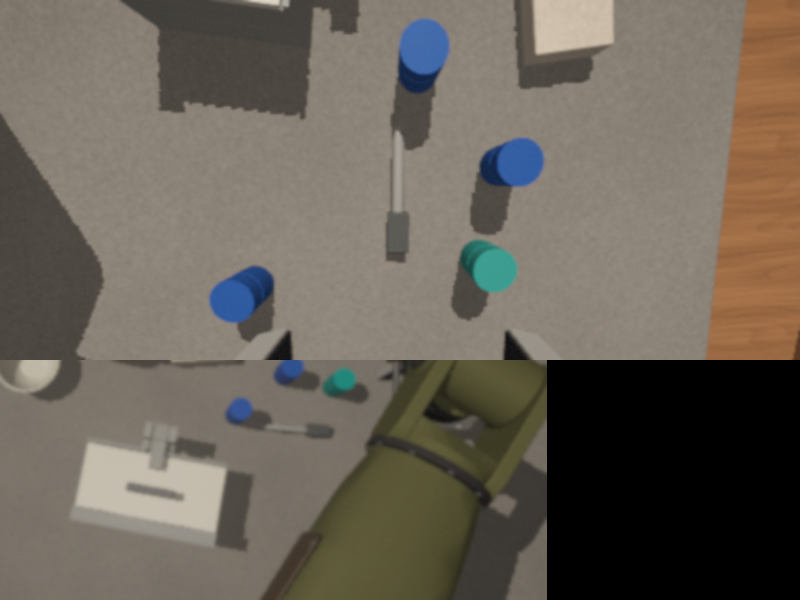

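```bash
python3 - <<'E'
from h import *
import pickle
P=pickle.load(open('w8.pkl','rb'))
g=lambda u,v,z: ray(P,*f8([u,v]),z)
n=g(397.5,132,11);sh=g(398,212,16);t1=g(398,251,11)
print('nose',n,'sh',sh,'tail',t1, np.linalg.norm(n-sh),np.degrees(np.arctan2(*(n-t1)[1::-1])))
print('teal base', g(478,250,0), 'teal top', g(494,269,78),g(399,245,22))
d=(n-t1)/np.linalg.norm(n-t1); c=n-(n-t1)/np.linalg.norm(n-t1)*100; print('grip centre',c)
yaw=np.arctan2(d[1],d[0])-np.pi; print(yaw)
plan([(c[0],c[1],100,yaw),(c[0],c[1],3,yaw),(c[0],c[1],220,yaw)])
E
```

```text
nose [ 613.93547068 -220.38781957   11.        ] sh [ 609.1044878 -295.7900987   16.       ] tail [ 606.54419018 -335.48750085   11.        ] 75.72213741210541 86.32571967375821
teal base [ 691.48767149 -342.26133532    0.        ] teal top [ 688.96428557 -347.68090783   78.        ] [ 607.72419749 -327.8930749    22.        ]
grip centre [ 607.52703624 -320.18226815   11.        ]
-1.6349246161290671
[-0.0216, 0.17, 0.0013] -0.004
[-0.0222, 0.2669, -0.0015] -0.004
[-0.0208, 0.05, 0.0049] -0.004
```

>>> play_rows:
  series:
    - [[-0.025,0.05,0.0045],-0.004,0.36]
    - [[-0.025,0.1,0.003],-0.004,0.36]
    - [[-0.025,0.15,0.002],-0.004,0.36]
    - [[-0.025,0.17,0.001],-0.004,0.36]
    - [[-0.025,0.2,0.0005],-0.004,0.36]
    - [[-0.025,0.235,-0.0005],-0.004,0.36]
    - [[-0.025,0.26,-0.001],-0.004,0.36]
    - [[-0.025,0.267,-0.0015],-0.004,0.36]
    - [[-0.025,0.267,-0.0015],-0.004,0.36]
    - [[-0.025,0.267,-0.0015],-0.004,0.9]
    - [[-0.025,0.267,-0.0015],-0.004,0.9]
    - [[-0.025,0.267,-0.0015],-0.004,0.9]
    - [[-0.025,0.267,-0.0015],-0.004,0.9]
    - [[-0.025,0.267,-0.0015],-0.004,0.9]
    - [[-0.025,0.25,-0.001],-0.004,0.9]
    - [[-0.025,0.2,0],-0.004,0.9]
    - [[-0.025,0.15,0.002],-0.004,0.9]
    - [[-0.025,0.1,0.003],-0.004,0.9]
    - [[-0.025,0.1,0.003],-0.004,0.9]
    - [[-0.025,0.1,0.003],-0.004,0.9]
  squeeze: 45

```text
clock: 26.75
eef_pos: [607.6, -316.4, 172.0]
eef_rot: [-1.539, -0.008, -1.635]
wrist_force: [-0.3, -0.1, -1.0]
finger_gap: 21.6
```

```bash
python3 - <<'E'
from h import *
import pickle
s=manip.read_state();print(s['eef_pos'],s['eef_rot'],s['finger_gap'],s['wrist_force'])
p=b2w(95.5,-130,0);q=b2w(95.5,-60,0);print(p)
plan([(p[0],p[1],170,BY-np.pi/2),(p[0],p[1],97,BY-np.pi/2)])
im,P=snap('wrist','w9.png')
cv2.imwrite('pics/c8.png',cv2.resize(im[120:330,150:362,::-1],(600,594),interpolation=cv2.INTER_CUBIC))
pickle.dump(P,open('w9.pkl','wb'))
E
```

```text
[ 607.60053676 -316.37487733  172.00763958] [-1.53905482 -0.00787184 -1.63503102] 21.587582260833383 [-0.3317405  -0.10931135 -1.01992393]
[ 567.27388671 -154.71073226    0.        ]
[-0.1588, -0.0008, -0.0506] 0.1048
[-0.1593, 0.0721, -0.0529] 0.1048
```

View pics/c8.png

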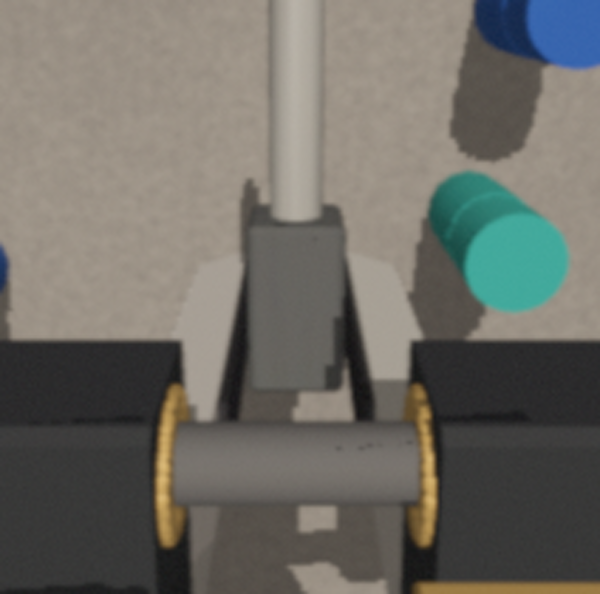

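```bash
python3 - <<'E'
from h import *
import pickle
P=pickle.load(open('w9.pkl','rb'));s=manip.read_state()
im=cv2.imread('pics/w9.png').astype(int)
for r in range(4,125,6): print(r, im[r,236:276:2].sum(1).tolist())
Rt=R.from_euler('xyz',s['eef_rot']).as_matrix();e=s['eef_pos']
w=lambda v:e+Rt@np.array(v,float)
for sh in (16,20,24):
  for a in (-3,0,3):
    c,sn=np.cos(np.radians(a)),np.sin(np.radians(a))
    L=lambda x,y,z:w([-(sh+x*c), -8-x*sn-z, y])
    print(sh,a,np.round(proj(P,[L(80,0,0),L(0,-11,11),L(0,11,11),L(-40,0,11)]),1).tolist())
k=212/600
print('obs sh',[150+248*k,120+222*k],[150+343*k,120+222*k],'tail',120+388*k)
E
```

```text
4 [406, 411, 420, 418, 418, 417, 414, 415, 423, 418, 417, 411, 398, 406, 388, 380, 378, 377, 378, 379]
10 [418, 424, 420, 414, 417, 414, 412, 414, 412, 413, 413, 390, 380, 380, 383, 376, 377, 377, 378, 380]
16 [412, 421, 428, 423, 418, 414, 420, 414, 411, 408, 383, 379, 377, 379, 378, 381, 376, 379, 378, 375]
22 [422, 426, 427, 426, 411, 415, 425, 422, 419, 387, 378, 377, 378, 377, 378, 380, 375, 380, 378, 379]
28 [410, 419, 422, 427, 430, 423, 419, 421, 388, 364, 374, 377, 378, 375, 377, 376, 372, 378, 375, 376]
34 [416, 410, 426, 427, 416, 420, 426, 423, 339, 242, 366, 377, 376, 377, 375, 378, 373, 377, 378, 373]
40 [428, 418, 415, 424, 429, 422, 430, 421, 265, 147, 158, 308, 370, 375, 376, 377, 373, 372, 373, 373]
46 [433, 426, 422, 424, 421, 425, 435, 422, 265, 154, 161, 150, 140, 156, 249, 337, 364, 374, 370, 368]
52 [426, 426, 423, 422, 428, 428, 434, 374, 217, 150, 147, 150, 159, 162, 147, 143, 140, 138, 140, 148]
58 [426, 419, 422, 432, 436, 435, 429, 288, 243, 244, 194, 149, 142, 144, 137, 136, 145, 145, 135, 139]
64 [435, 438, 430, 435, 432, 429, 425, 385, 471, 520, 517, 44
[... 1099 characters left out ...]
.4, 74.0], [238.6, 208.0], [274.1, 207.9], [256.2, 267.8]]
16 0 [[256.5, 72.7], [238.6, 208.0], [274.1, 207.9], [256.2, 266.2]]
16 3 [[256.6, 71.6], [238.6, 208.0], [274.1, 207.9], [256.2, 264.5]]
20 -3 [[256.4, 66.9], [238.5, 201.8], [274.2, 201.8], [256.2, 262.2]]
20 0 [[256.5, 65.3], [238.5, 201.8], [274.2, 201.8], [256.2, 260.7]]
20 3 [[256.6, 64.1], [238.5, 201.8], [274.2, 201.8], [256.2, 259.0]]
24 -3 [[256.5, 59.7], [238.4, 195.5], [274.3, 195.5], [256.3, 256.6]]
24 0 [[256.5, 57.9], [238.4, 195.5], [274.3, 195.5], [256.2, 255.1]]
24 3 [[256.6, 56.5], [238.4, 195.5], [274.3, 195.5], [256.2, 253.5]]
obs sh [237.62666666666667, 198.44] [271.1933333333333, 198.44] tail 257.09333333333336
```

```bash
python3 - <<'E'
from h import *
t=BY-np.pi/2
s=manip.read_state()
def tcp(y,z,x=96.5): return tuple(b2w(x,y,z))+(t,)
plan([tcp(-146,170),tcp(-146,98)])
E
```

```text
[-0.1425, -0.0024, -0.0507] 0.1048
[-0.143, 0.0696, -0.0528] 0.1048
```

>>> play_rows:
  series:
    - [[-0.04,-0.002,-0.013],0.05,0.9]
    - [[-0.08,-0.002,-0.027],0.105,0.9]
    - [[-0.12,-0.002,-0.04],0.105,0.9]
    - [[-0.1425,-0.002,-0.0507],0.105,0.9]
    - [[-0.1425,-0.002,-0.0507],0.105,0.9]
    - [[-0.1425,0.02,-0.051],0.105,0.9]
    - [[-0.1425,0.04,-0.052],0.105,0.9]
    - [[-0.143,0.06,-0.0527],0.105,0.9]
    - [[-0.143,0.0696,-0.0528],0.105,0.9]
    - [[-0.143,0.0696,-0.0528],0.105,0.9]
    - [[-0.143,0.0696,-0.0528],0.105,0.9]
    - [[-0.143,0.0696,-0.0528],0.105,0.9]

```text
clock: 28.0
eef_pos: [566.0, -170.9, 98.9]
eef_rot: [-1.54, -0.004, -1.74]
wrist_force: [-0.1, -0.3, -1.3]
finger_gap: 22.0
```

```bash
python3 - <<'E'
from h import *
import pickle
s=manip.read_state();print(s['eef_pos'],s['eef_rot'],s['finger_gap'])
print('box frame tcp',R.from_euler('z',-BY).apply(s['eef_pos']-BOX))
im,P=snap('wrist','w10.png');pickle.dump(P,open('w10.pkl','wb'))
im2,P2=snap('scene','s4.png');pickle.dump(P2,open('s4.pkl','wb'))
print('ear pred wrist',proj(P,[b2w(96,-27,118),b2w(83,-27,118),b2w(109,-27,118),b2w(96,-42,105)]).tolist())
print('scene: nose,shoulder,ear corners',proj(P2,[b2w(96,-44,105),b2w(96,-124,105),b2w(109,-27,118),b2w(109,-27,92),b2w(109,-15,118)]).tolist())
a=cv2.resize(im[0:130,180:330,::-1],(600,520),interpolation=cv2.INTER_CUBIC)
cv2.imwrite('pics/c9.png',a)
b=cv2.resize(im2[150:225,170:270,::-1],(800,600),interpolation=cv2.INTER_CUBIC);cv2.imwrite('pics/c10.png',b)
E
```

```text
[ 566.02413024 -170.91874415   98.93341191] [-1.53990223 -0.00365975 -1.74014685] 22.00326227491138
box frame tcp [  96.99418203 -146.18730863   98.93341191]
ear pred wrist [[257.1926505863113, 20.88825480631067], [232.21203050392398, 20.60076097666922], [282.03474923156244, 21.17415443779697], [256.1751326313108, 57.59784973311548]]
scene: nose,shoulder,ear corners [[231.8397942885308, 185.42495985360483], [205.08546270340446, 194.52006922049614], [239.23880057200319, 183.4514365052581], [239.35914032444254, 189.7527883467057], [243.1771813545961, 182.1109164871787]]
```

View pics/c9.png

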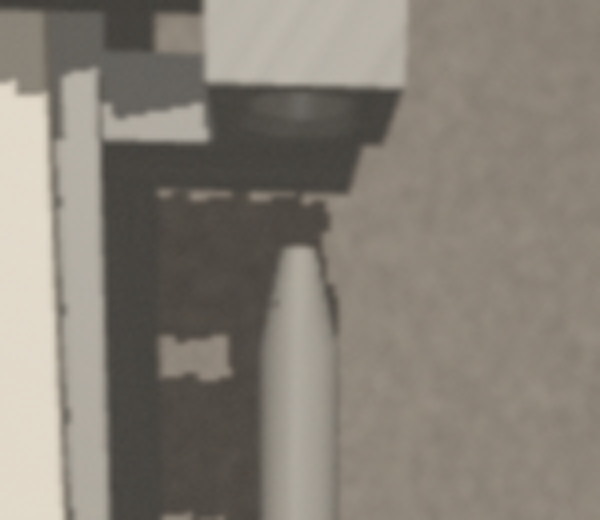

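View pics/c10.png

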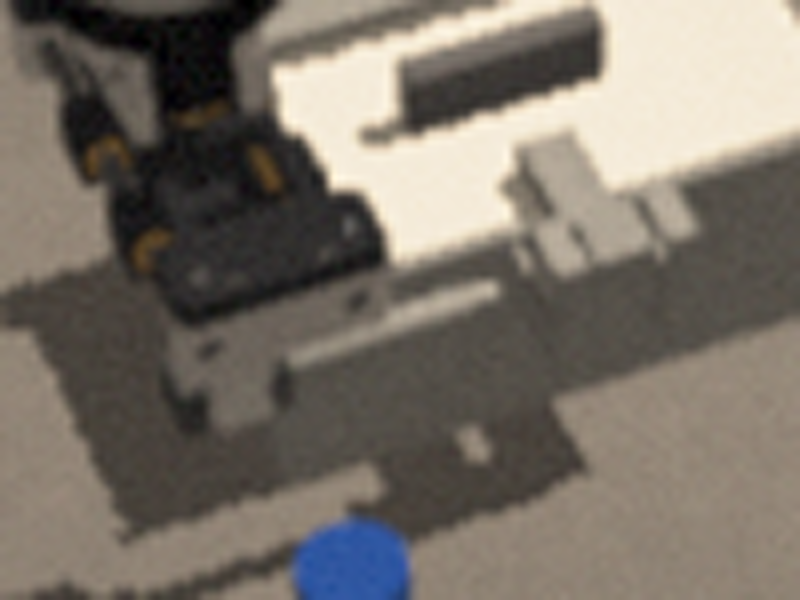

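>>> play_rows:
  series:
    - [[0,-0.001,0.001],0,0.9]
    - [[-0.01,-0.001,0.001],0,0.9]
    - [[-0.02,-0.001,0.001],0,0.9]
    - [[-0.03,-0.001,0.001],0,0.9]
    - [[-0.04,-0.001,0.001],0,0.9]
    - [[-0.05,-0.001,0.001],0,0.9]
    - [[-0.06,-0.001,0.001],0,0.9]
    - [[-0.07,-0.001,0.001],0,0.9]
    - [[-0.08,-0.001,0.001],0,0.9]
    - [[-0.088,-0.001,0.001],0,0.9]
    - [[-0.092,-0.001,0.001],0,0.9]
    - [[-0.092,-0.001,0.001],0,0.9]
    - [[-0.092,-0.001,0.001],0,0.9]

```text
clock: 29.4
eef_pos: [582.4, -80.4, 99.5]
eef_rot: [-1.54, -0.004, -1.74]
wrist_force: [0.3, -0.6, -1.5]
finger_gap: 21.8
```

```bash
python3 - <<'E'
from h import *
import pickle
s=manip.read_state();print(s['eef_pos'],s['eef_rot'],s['finger_gap'],s['wrist_force'],s['moment'])
print('box frame tcp',R.from_euler('z',-BY).apply(s['eef_pos']-BOX))
E
```

```text
[582.35436088 -80.43612813  99.47180431] [-1.54003215 -0.00372496 -1.74008154] 21.76214372835167 [ 0.33528143 -0.55817054 -1.47213766] [-0.11218001 -0.0273822  -0.01507262]
box frame tcp [ 97.87288772 -54.24706656  99.47180431]
```

>>> play_rows:
  series:
    - [[-0.002,0,0],0,0.9]
    - [[-0.004,0,0],0,0.9]
    - [[-0.005,0,0],0,0.9]
    - [[-0.006,0,0],0,0.9]
    - [[-0.007,0,0],0,0.9]
    - [[-0.007,0,0],0,0.9]
  squeeze: 15

```text
clock: 30.0
eef_pos: [583.3, -74.6, 99.5]
eef_rot: [-1.54, -0.005, -1.74]
wrist_force: [-2.0, -7.6, -0.8]
finger_gap: 22.1
```

```bash
python3 - <<'E'
from h import *
s=manip.read_state();print(s['finger_gap'],s['wrist_force'],s['moment'])
print('box frame tcp',R.from_euler('z',-BY).apply(s['eef_pos']-BOX))
im,P=snap('wrist','w11.png')
cv2.imwrite('pics/c11.png',cv2.resize(im[60:280,140:372,::-1],(632,600),interpolation=cv2.INTER_CUBIC))
E
```

```text
22.085819972490775 [-2.00398509 -7.58266242 -0.78311509] [-1.39187509  0.34879752 -0.14197568]
box frame tcp [ 97.82306249 -48.30404032  99.47162594]
```

View pics/c11.png

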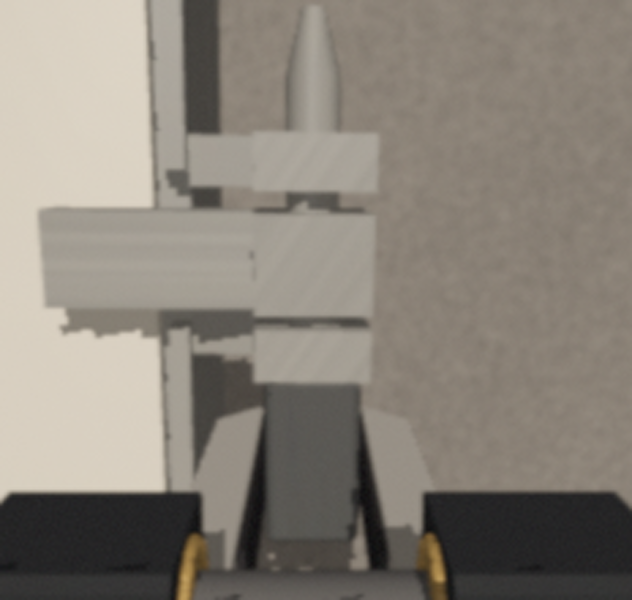

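>>> play_rows:
  series:
    - [[0,0,0],0,0.66]
    - [[0,0,0],0,0.62]
    - [[0,0,0],0,0.62]
    - [[0,0,0],0,0.62]
    - [[0,-0.01,0.0003],0,0.62]
    - [[0,-0.03,0.001],0,0.62]
    - [[0,-0.06,0.002],0,0.62]
    - [[0,-0.1,0.003],0,0.62]
    - [[0.05,-0.14,0.003],0,0.62]
    - [[0.1,-0.18,0.003],0,0.62]
    - [[0.12,-0.2,0.003],0,0.62]
    - [[0.12,-0.2,0.003],0,0.62]
    - [[0.12,-0.2,0.003],0,0.62]

```text
clock: 31.35
eef_pos: [560.1, -191.9, 301.2]
eef_rot: [-1.538, -0.006, -1.742]
wrist_force: [0.2, -0.3, -0.2]
finger_gap: 35.7
```

```bash
python3 - <<'E'
from h import *
s=manip.read_state();print(s['eef_pos'],s['wrist_force'])
im,P=snap('wrist','w12.png');im2,P2=snap('scene','s5.png')
print(proj(P,[b2w(96,-27,118),b2w(96,-67,116)]))
a=cv2.resize(im[0:200,130:390,::-1],(780,600)[0:2],interpolation=cv2.INTER_CUBIC)[:600]
b=cv2.resize(im2[120:270,130:390,::-1],(390,225),interpolation=cv2.INTER_CUBIC)
cv2.imwrite('pics/c12.png',np.vstack([cv2.resize(a,(480,369)),cv2.copyMakeBorder(b,0,0,0,90,0)]))
E
```

```text
[ 560.06264014 -191.92103687  301.20293554] [ 0.19288802 -0.32742706 -0.20357306]
[[251.7429337   58.84113699]
 [251.82004811  93.56909804]]
```

View pics/c12.png

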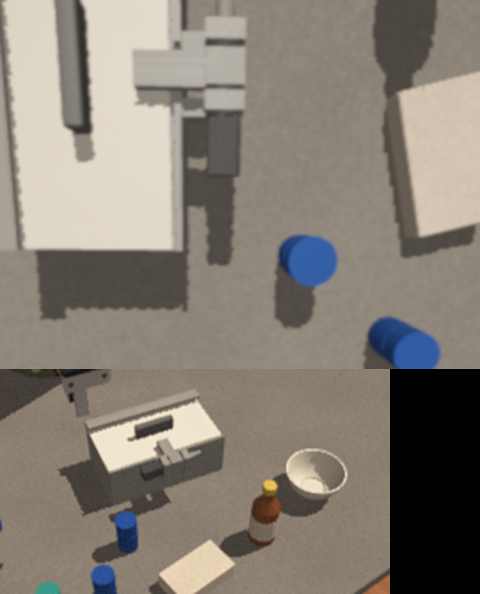

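```bash
python3 -c "
from cell import manip
print(manip.sign_off())"
```

```text
the job is handed in; nothing more can be done
None
```

The job is handed in after about 31 s of robot time, with everything in place as far as I could check. `sign_off()` reports no verdict.

- **Jars:** Three amber jars were on the counter, and I stood them upright in one row in the box. The wrist view from over the cover showed them standing. I left the blue and turquoise look-alikes alone.
- **Cover:** The tool could only turn about its own axis, so I gripped the rib by its ends and pressed the cover on the far rim to tilt it. I then slid the plain edge under the lip and let it down. After release it was flat within about 1°, with the hole at box x 95, y -1, z 105 mm (the target is 96, 0, 105).
- **Pin:** It went in from the box's -y side until I felt contact at about 8 N. The picture before release showed the grip flush against the ear and the nose out beyond the far ear. The last picture, after backing off, showed the grip still against the ear.
- **Bystanders:** I never touched the bowl, the sauce bottle or the carton, and the last scene picture showed them standing. I did not measure their positions again.

**Checks that disagreed:**
- The top and wrist cameras differed by 3–4 mm, so I used averages for the box and jars and the wrist view for close work.
- The tool drifted to about 2° of tilt during the moves, which did no harm.
- I saw no sign of the cover or pin being knocked aside.

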